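# Seat the pipe-rest roller in its fork

### The arm

A 6-joint arm with a two-finger parallel gripper is mounted at the origin on the work surface. World frame = base frame: x ahead of the robot, y to its left, z up, the work surface at z = 0. Lengths are in m, angles in rad, forces in N, time in s.
With the tool pointing down it reaches from about 0.375 to 0.975 m from the base axis. Payload 3.8 kg.
Tool frame: the origin (TCP) lies between the finger pads; the fingertips stand 22 mm ahead of it and the grasp point (between the pads) lies 3 mm ahead of it (robot.tip_extent is the distance from the TCP to the fingertips, in m); z points along the fingers, y is the line along which they close (so a half turn about z gives the same grasp; the last joint's range is limited). The gripper opens to 88 mm and grips with 3 to 60 N. Pads are 18 mm wide; open, the fingers measure 123 mm over their backs; the gripper's body (75 mm by 187 mm) begins 45 mm behind the grasp point.
Start: joints at [1.282, 0.264, 1.604, -0, 1.274, -0.037], TCP at [0.168, 0.654, 0.237] pointing down, gripper open.
Joint ranges: [-2.63, 2.63], [-0.94, 2.18], [0.31, 2.57], [-1.31, 4.45], [0, 2.66], [-2.55, 2.55]. Speed limits (rad/s): [2.57, 2.57, 3.14, 3.14, 3.14, 3.14].

### API

Orientations are given as a unit quaternion [x, y, z, w].
In Python, from station import robot gives the robot as it stands. The module is installed in compiled form; this text tells all that it offers.
- The arm moves only by the tool jog_arm, never from a script. Its argument "targets" is a list that holds one entry, the list of rows, each a list of 7 numbers: the opening, from 0 (shut) to 1 (fully open), then the shift along the tool's x, y, z in m, then the turn, a rotation vector about the tool's x, y, z in rad. In form: [[[hand, dx, dy, dz, wx, wy, wz], ...]]. A call has 1 to 12 rows; each row is the pose to reach, as a shift and turn from the pose commanded when the call began, along the tool's axes at that moment; what a row does not reach only later rows make up. A row lasts 1/10 s, in which the tool goes at most 50 mm and 8.59 degrees, less where a joint would pass 70% of its speed; a pose out of reach is approached as far as the arm can. A call with a gripper value outside its range is refused whole. The fingers move at their own pace and stop on an object; "newtons" is the grip in N (left out, the last holds). Time passes only in rows, so rows that repeat a pose let the fingers close. It gives the time, the measured TCP pose, the force, the opening and the grip force at its end, in the units of the state.
- robot.state(): the state, without advancing time (a new reading comes with each control period).
- robot.grab_frame(name): name is "scene" or "top"; returns a dict with "frame" (384x512x3 uint8, red, green, blue), "range_z" (384x512 float32, m along the optical axis (not along the pixel's ray), 0 where there is no reading), "camera_matrix" (3x3 intrinsics, pixels), "camera_from_world" (4x4, takes a point from world to camera coordinates). Camera axes: x right, y down, z forward; pixel columns grow to the right and rows downward; lengths in m; the calibration is good to about 2 mm. A picture is of the moment at which its call begins.
- robot.close_job(): hands the job in; it is judged then, once.
The state is a dict: "clock": time; "joint_pos": joint angles; "qvel": joint speeds; "joint_efforts": joint torques, N m; "ee_pos": TCP position; "tcp_rot": TCP orientation; "ft_force": force on the tool from outside, world axes, zero at the start; "ft_torque": the same for the moment, N m; "grip_width": finger opening in m; "grasp_force": force on a finger pad.
Only numpy, scipy, OpenCV 4.12 (cv2) and the standard library are available. Lean on these libraries where they do the work, as an engineer would, in place of code of your own. Each camera call takes 0.05 s, during which the arm holds its last target. There are 200 camera calls.

### The job

Take the roller with the thin, long axle out of its wooden rack and gently lower it level into the grey roller fork, one axle end in each open slot, past the sprung shoes until both ends are fully home. While still holding it, press it down for a moment so that both ends bear on their slot floors together at about 12 N each, never more than 18 N on either, then let go and leave it seated. Leave the other roller and the tools and parts lying about alone.

Things in the scene. Friction and masses are not known exactly. Their poses are not given: they have to be found in the camera images.
- roller: The roller to fit: a steel drum 44 mm in diameter, 56 mm long, on a steel axle 12 mm in diameter and 136 mm long overall (40 mm of bare axle at each end). 0.35 to 0.6 kg. Origin at its centre, on the axle line; y axis along the axle, both ends alike. It lies level in its wooden rack, axle line 50 mm above the table.
- rack_a: The fixed wooden rack that the roller lies in: base 70 x 125 x 10 mm, origin on the table under the middle, y along the roller's axle. Two uprights 14 mm thick at y = +46 and -46 mm carry the bare axle ends in V notches; their tops reach 60 mm above the table at most. Under and beside the drum all is free down to the base.
- stub_roller: The other roller, not to be used or moved: same drum, but a thicker axle of 20 mm diameter, 116 mm long. Origin at its centre, y along its axle. It lies in a rack like the first one's.
- fork: The grey steel roller fork, fixed: base 120 x 150 x 10 mm, two upright cheeks 12 mm thick at y = +46 and -46 mm, 80 mm free between them, tops 85 mm above the table, each with a slot open at the top. Origin on the table under the middle, z up. Home, the axle line lies along y, at x = -0.5 mm, 51 to 60 mm above the table, the drum about midway between the cheeks (within 10 mm).
- seat_near: The floor of the slot at y = -46 mm, flat steel, 18.5 x 12 mm. Origin fixed at 45 mm above the table, x = +2.75 mm of the fork; axes as the fork's. On it lies a steel packing piece, equally thick in both slots but of unknown thickness, 0 to 9 mm, not shown by this pose: find the floor by feel. Its forces count as the floor's.
- seat_far: The same floor in the slot at y = +46 mm. In both slots the -x wall is rigid, at x = -6.5 mm of the fork, opening upwards from 71 mm height to x = -11.5 mm at the top (85 mm).
- shoe_near: Sprung steel shoe on the +x side of the slot at y = -46 mm: face at x = +4 mm of the fork, sloping back from 64 mm height to x = +9 mm at its top (82 mm); origin on the face line at 74 mm. It gives up to 4 mm to +x (2.5 N, and 0.5 N more per mm) and grips the axle, which must be pushed down (3 to 15 N for both) and stays where it is left.
- shoe_far: The same shoe in the slot at y = +46 mm. Entering the axle up to 1 mm to the shoes' side (+x) of its home line does no harm.
- hammer: A hammer about 260 mm long lying on the bench beyond the work, a bystander. Origin at its underside.
- screwdriver: A screwdriver 180 mm long lying between the two racks, a bystander. Origin at its underside.
- wrench: A spanner 170 mm long lying on the right, beyond the racks, a bystander. Origin at its underside.
- tape: A roll of paper tape, 90 mm across and 25 mm high, lying flat, a bystander. Origin at its underside.
- billet: A steel offcut 50 x 30 x 30 mm, a bystander. Origin at its underside.
- tin: A grey tin with a paper label, 60 mm across and 75 mm high, standing, a bystander. Origin at its underside.
- brush: A hand brush 200 mm long, lying, a bystander. Origin at its underside.
Mind the look-alikes: they are no part of the job. Leave any blue look-alike of the roller alone.

How it is judged:
On the way, in this order (a step that is already met when the one before it is completed fails the run):
1. the roller is lifted clear of its rack and carried over to the fork, above the slots (height (world z) of roller above 0.085 m and horizontal distance between roller and fork below 0.06 m), for 0.05 s.
2. level in the slots, both axle ends press on their slot floors at once with at least 6 N each (contact force between roller and seat_near above 6 N and contact force between roller and seat_far above 6 N and angle between the y axis of roller and the y axis of fork, either way round below 0.03 rad), for 0.2 s.
At the end, for the whole second after the job is handed in: The roller lies released and at rest in the fork, both axle ends down and bearing on their slot floors (more than 0.3 N each), level and in line with the slots within 0.03 rad, drum within 11.5 mm of the middle between the cheeks (contact force between roller and seat_near above 0.3 N and contact force between roller and seat_far above 0.3 N and z of roller in the frame of fork below 0.062 m and x of roller in the frame of fork between -0.004 and 0.004 m and y of roller in the frame of fork between -0.0115 and 0.0115 m and angle between the y axis of roller and the y axis of fork, either way round below 0.03 rad and linear speed of roller below 0.02 m/s and contact force between roller and the fingers below 0.1 N); the robot touches nothing.
It fails at once if more than 18 N on either slot floor (contact force between roller and seat_near above 18 N or contact force between roller and seat_far above 18 N).
It fails at once if the roller rams the fork with more than 60 N in all (contact force between roller and fork above 60 N).
It fails at once if the other roller is moved by more than 20 mm (distance of stub_roller from where it was at the start of the episode above 0.02 m).
It fails at once if a tool or part lying about (hammer, screwdriver, wrench, tape, billet, tin, brush) is moved by more than 20 mm (distance of any of hammer, screwdriver, wrench, tape, billet, tin, brush from where it was at the start of the episode above 0.02 m).
It also fails if it takes over 59 s, if anything falls off the work surface, if the arm or the gripper's body presses on something with over 40 N, if the wrist force passes 120 N, or if a joint passes its speed limit or range.

## Working session

There is one attempt and no reset: what is moved stays moved. The work goes in short steps, Python scripts to look and compute and a tool call to move; the robot and the scene stay as the last step left them, time stands still between calls to the robot, and variables do not carry over. Pictures are saved under pics/ and viewed, at most 10 in all, crops included, and the job is handed in when it is done.

Besides the shell and the picture viewer there is one more tool, called after "Call:" as name([rows], argument=value, ...), one row to a line, values as JSON. jog_arm: Moves the arm, as the interface text tells. Its arguments: {"type":"object","properties":{"targets":{"type":"array"},"newtons":{"type":"number"}},"required":["targets"]}

```bash
mkdir -p pics
cat > h.py <<'E'
import numpy as np, cv2
from station import robot
def grab(n):
    f=robot.grab_frame(n); np.savez(f'{n}.npz',**f); return f
def pts(f):
    K=f['camera_matrix'];T=np.linalg.inv(f['camera_from_world']);z=f['range_z']
    v,u=np.mgrid[:z.shape[0],:z.shape[1]]
    p=np.stack([(u-K[0,2])/K[0,0]*z,(v-K[1,2])/K[1,1]*z,z],-1)
    return p@T[:3,:3].T+T[:3,3]
E
python3 - <<'E'
from h import *
s=robot.state();print(s)
for n in('top','scene'):
    f=grab(n);cv2.imwrite(f'pics/{n}.png',cv2.resize(f['frame'][...,::-1],(768,576),interpolation=cv2.INTER_CUBIC))
    print(f['camera_matrix'],np.linalg.inv(f['camera_from_world']))
E
```

```text
{'clock': 0.0, 'joint_pos': array([ 1.28208048e+00,  2.64752451e-01,  1.60531956e+00, -1.64752303e-05,
        1.27371222e+00, -3.68956285e-02]), 'qvel': array([-0.00138077, -0.00145935,  0.00029357,  0.00110787,  0.00116874,
        0.00051388]), 'joint_efforts': array([ 8.22043148e-04, -5.02109563e+01, -3.56878424e+01,  7.27410824e-02,
        2.93324073e-02, -1.69146069e-04]), 'ee_pos': array([0.16799406, 0.65304333, 0.23571788]), 'tcp_rot': array([ 1.25575213e-01,  9.92083497e-01, -1.08257414e-03, -1.69843543e-04]), 'ft_force': array([ 1.2851384 ,  0.45248141, -0.42847556]), 'ft_torque': array([ 0.02051139, -0.0577327 ,  0.00972051]), 'grasp_force': 0.0, 'grip_width': 0.08804376066801584}
[[396.61112567   0.         253.56285207]
 [  0.         396.61112567 194.84699545]
 [  0.           0.           1.        ]] [[ 0.03064374 -0.98864345  0.1471227   0.32750639]
 [-0.99949492 -0.03154864 -0.00382055 -0.07922747]
 [ 0.00841868 -0.14693131 -0.98911087  1.24594866]
 [ 0.          0.          0.          1.        ]]
[[389.15559973   0.         253.96986721]
 [  0.         389.15559973 186.90398207]
 [  0.           0.           1.        ]] [[-0.72357433  0.40284873 -0.56049362  1.20567693]
 [ 0.69013861  0.40787884 -0.59778219  0.66417953]
 [-0.01220231 -0.81935813 -0.57315212  0.7995256 ]
 [ 0.          0.          0.          1.        ]]
```

View pics/top.png

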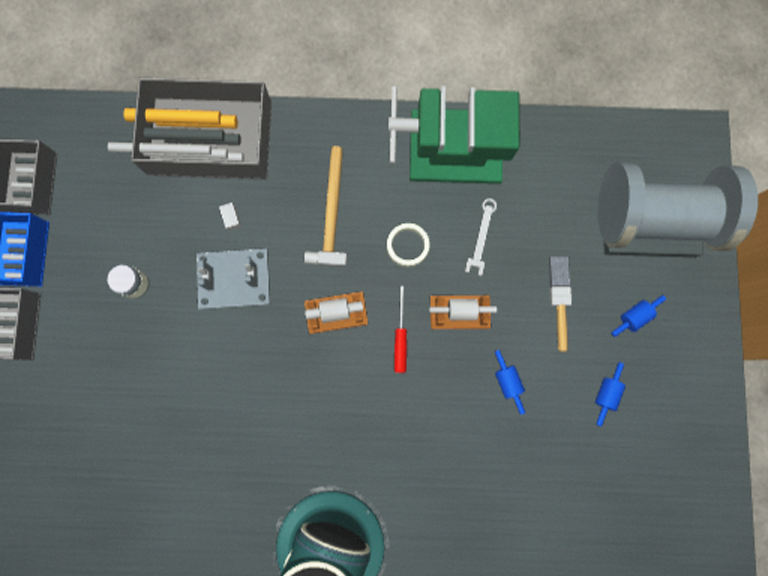

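View pics/scene.png

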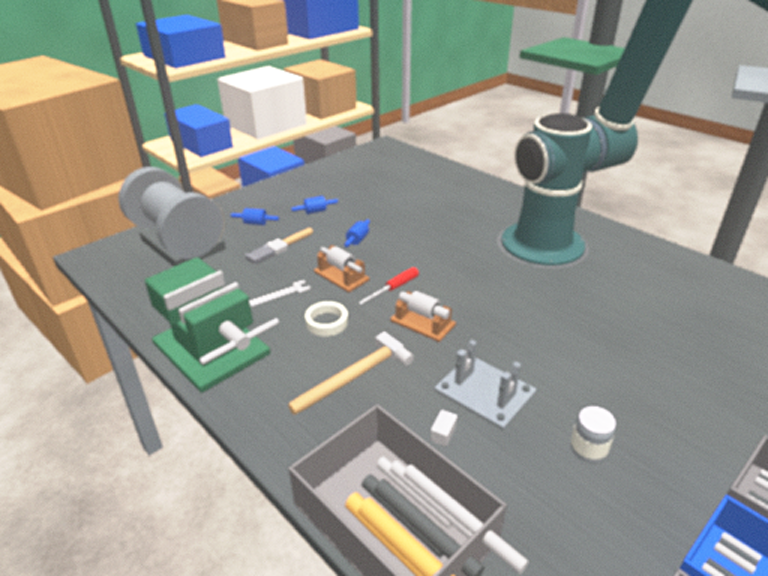

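The roller could be the left rack roller (335,311), the right rack roller (463,310), or one of the blue ones at (510,382), (611,394), (638,316). The right one has the thin, long axle, so I choose it and check it in a crop.

Run:
```python
from h import *
t=np.load('top.npz');s=np.load('scene.npz')
a=t['frame'][160:230,120:340,::-1]; a=cv2.resize(a,(770,245),interpolation=cv2.INTER_CUBIC)
b=s['frame'][215:290,280:370,::-1]; b=cv2.resize(b,(390,325),interpolation=cv2.INTER_CUBIC)
c=s['frame'][155:230,200:310,::-1]; c=cv2.resize(c,(380,325),interpolation=cv2.INTER_CUBIC)
cv2.imwrite('pics/crop.png',np.vstack([a,np.hstack([b,c])]))
P=pts(t)
f=t['frame'].astype(int)
# roller pixels: grey bright, in windows
for name,(r0,r1,c0,c1) in dict(right=(190,225,282,335),left=(190,225,200,248)).items():
    p=P[r0:r1,c0:c1].reshape(-1,3); col=f[r0:r1,c0:c1].reshape(-1,3)
    hsv=cv2.cvtColor(t['frame'][r0:r1,c0:c1],cv2.COLOR_RGB2HSV).reshape(-1,3)
    m=(hsv[:,1]<60)&(p[:,2]>0.04)
    q=p[m];rect=cv2.minAreaRect(q[:,:2].astype(np.float32)*1000)
    print(name,m.sum(),rect,q[:,2].max(),np.percentile(q[:,2],[10,50,90]))
p=P[160:210,128:184]; 
np.set_printoptions(linewidth=250)
print((p[...,2]*1000).astype(int)[10:42,::1])
```

```text
right 358 ((434.21478271484375, -180.0989227294922), (74.72761535644531, 284.01177978515625), 31.86945915222168) 1.2459486639991948 [0.05370144 0.06609311 0.07225545]
left 381 ((428.6206970214844, -34.19395446777344), (199.02365112304688, 96.94378662109375), 49.977420806884766) 1.2459486639991948 [0.05546199 0.0646799  0.0723873 ]
[[-3  0 -2 ... -2 -4 -2]
 [-4 -2  1 ... -1  1  0]
 [ 0  2 -2 ...  0  2  0]
 ...
 [ 1  3 -1 ... -3  0  0]
 [-2 -1  1 ...  0  0 -1]
 [ 0  1 -2 ...  0  3 -2]]
```

View pics/crop.png

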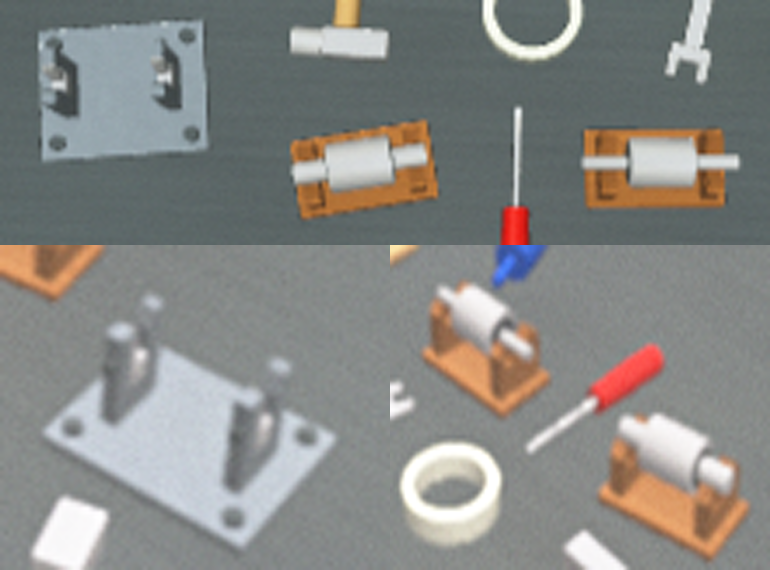

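The right roller has the thin, long axle, so it is confirmed (top crop, 660,161). The fork is at (125,90), and I need to see which side its shoes are on.

Run:
```python
from h import *
import sys
np.set_printoptions(linewidth=300,threshold=sys.maxsize)
F={}
for n in('top','scene'):
    fs=[robot.grab_frame(n) for _ in range(8)]
    f=dict(fs[0]); f['frame']=np.mean([x['frame'] for x in fs],0).astype(np.uint8)
    z=np.array([x['range_z'] for x in fs]);z[z==0]=np.nan; f['range_z']=np.nan_to_num(np.nanmedian(z,0))
    np.savez(n+'.npz',**f);F[n]=f
t,s=F['top'],F['scene']
P=pts(t)
print((P[172:198,128:182,2]*1000).astype(int))
a=cv2.resize(t['frame'][160:210,125:185,::-1],(480,400),interpolation=cv2.INTER_LANCZOS4)
b=cv2.resize(s['frame'][222:275,285:330,::-1],(320,400),interpolation=cv2.INTER_LANCZOS4)
cv2.imwrite('pics/fork.png',np.hstack([a,b]))
p=P[190:225,282:335];m=(cv2.cvtColor(t['frame'][190:225,282:335],cv2.COLOR_RGB2HSV)[...,1]<60)&(p[...,2]>0.04)&(p[...,2]<.1)
q=p[m];print(cv2.minAreaRect((q[:,:2]*1000).astype(np.float32)),q.mean(0),np.linalg.svd(q[:,:2]-q[:,:2].mean(0),full_matrices=0)[2][0])
```

```text
[[-3  0 -1 10 10 14 16 14 15 14  9  9  9 10  8 10  9 12  8 10 10  9 10  9  9  9 10  9 10  9 11 10  9  8 84 85 85 86 82 69  8  8  9  9 10 10 11  9 10 10  6  0  1  0]
 [ 0  0  0  9  8 15 85 82 64 10 10 10 10  8 11 10 10  9  9 10  8 12  9 10 11 11 11  9 10  8  9 10 11 11 86 84 85 84 85 69 52 10  9  8 10  8 10 11 11  9  7  0 -1  0]
 [ 0  1 -1 84 84 83 84 82 73  8  7 12  8 10  9  9 10 11 10  9  9 10 10 10 10 11  9  9 10  8  8 10  9  8 83 84 85 84 82 67 54 37 11  9  8  9  9  9 10  9  6  1 -1  0]
 [-2  0 -1 84 84 85 83 83 73 62  9  8 10 10  9  9 10 11  8 10  9 10 10 10  9  9  9 11  9  9  8 11 11 10 84 85 84 84 83 71 54 38 23 10  8  8  9 10 11  8  7  0  0 -1]
 [ 0 -1  0 84 83 85 85 84 74 62 52 42  8  9 10  9 10  9  9  9 11 11  9  8 10  8 11 11  9 10 10  8 10  8  9 80 83 81 81 70 54 39 21  9 10 11 11  9  9  9  9  0  1  1]
 [ 0  0  0 83 87 85 84 84 72 62 51 39 27 10 10 10 10  9  9 10 11  8 10 11  9  9 11  9 12  7 10 10  9  9  8 79 82 79 78 62 56 39 25 10  8  8 10  9 10  7 10 -2  0  0]
 [ 0  0  0  9 81 81 81 81 75 63 54 40 29 18  9  9 11 10 10  9  9  9 10  9  9 10 11 10 11  8 10  9  9 10 10 10 
[... 2709 characters left out ...]
11  9  8  9 10  9  9  8 10  9  8  9 12 10 10 10 10 10 10  9 10 11 11 10  8  9 10  9  9  9 11  9  9  9 10  9 10  8  8  8 10  9 11 11  9 10  9  8  0  1]
 [ 0  0  1  2 10 10  9 10 10  9 11 12  9  9  8 10 12  9 10 12  9  8  9 10  9 10 10 11  7  9 10  9  8  8 10  9 10 10  9 11 10  9  8 10 10 15 14 15  7 10 10  9 -1  0]
 [ 0  0  1  0 11 10 11  8  9 11  8  9  9 11 10 10  9  8  8 11  9 12  9  8 10 10  8  7  9 10  9 10 10  9  9 11  9 12  9 12  9 11 11  8 16 15 13 15 14 11 10  8  0 -1]]
((476.8847961425781, -249.7403564453125), (39.57231140136719, 133.70289611816406), 2.0765745639801025) [ 0.47562875 -0.25019364  0.06381871] [ 0.03432969 -0.99941056]<stdin>:8: RuntimeWarning: All-NaN slice encountered
```

View pics/fork.png

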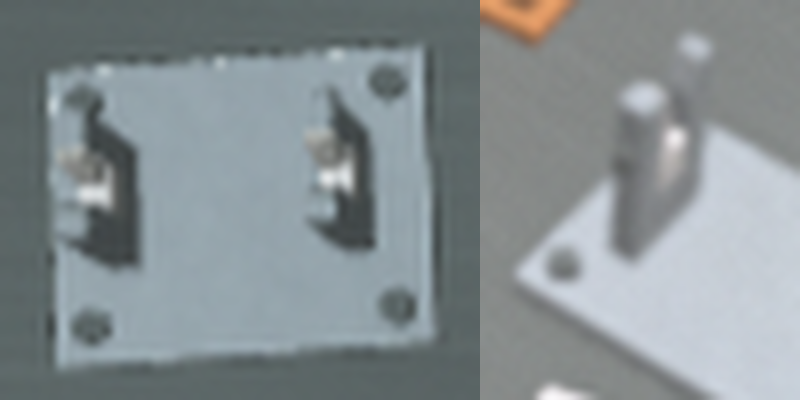

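The shoe tops (82 mm, brownish, about (85,165)) lie on the image-top side, so fork +x is roughly world +x. The slot floor shows bright at about (95,190).

```bash
cat >> h.py <<'E'
from scipy.optimize import least_squares
def fitcyl(q,r=.022,z0=None,L=.026):
    # q Nx3 points on roller; returns cx,cy,yaw(of axle from +y),z
    def prep(p):
        d=np.array([-np.sin(p[2]),np.cos(p[2])]);n=np.array([d[1],-d[0]]);w=q[:,:2]-p[:2];return w@d,w@n
    p=np.array([*np.median(q[:,:2],0),0.,.05 if z0 is None else z0])
    for _ in range(8):
        a,b=prep(p); sel=(abs(a)<L)
        def res(v):
            a,b=prep([v[0],p[1],v[1]]); zz=v[2] if z0 is None else z0
            rr=np.where(abs(a)<L,r,.006); ok=(abs(a)<L-.002)|(abs(a)>.031)
            return (np.hypot(b,q[:,2]-zz)-rr)*ok
        s=least_squares(res,[p[0],p[2],p[3]],loss='soft_l1',f_scale=.002)
        p[0],p[2],p[3]=s.x[0],s.x[1],(s.x[2] if z0 is None else z0)
        a,b=prep(p); dz=q[:,2]-p[3]; dr=a[(np.hypot(b,dz)>.016)&(np.hypot(b,dz)<.026)]; al=a[(abs(b)<.012)]
        sh=(np.percentile(dr,1)+np.percentile(dr,99))/2
        p[:2]+=sh*np.array([-np.sin(p[2]),np.cos(p[2])])
    return p,(np.percentile(dr,1),np.percentile(dr,99)),(al.min(),al.max()),np.sqrt(np.mean(res(s.x)**2))
E
python3 - <<'E'
from h import *
np.set_printoptions(precision=4,suppress=True)
for n in('top','scene'):
    f=np.load(n+'.npz');f=dict(f);P=pts(f);hsv=cv2.cvtColor(f['frame'],cv2.COLOR_RGB2HSV)
    r=(np.hypot(P[...,0]-.476,P[...,1]+.25)<.085)&(P[...,2]>.045)&(P[...,2]<.085)&(hsv[...,1]<60)
    print(n,fitcyl(P[r],z0=.05))
    # fork base
    fx=[.51,.19]
    zone=(P[...,0]>.38)&(P[...,0]<.66)&(P[...,1]>.08)&(P[...,1]<.33)
    b=zone&(P[...,2]>.006)&(P[...,2]<.0145)
    lab=cv2.connectedComponentsWithStats(b.astype(np.uint8))
    k=1+np.argmax(lab[2][1:,4]);m=lab[1]==k
    print('base',m.sum(),cv2.minAreaRect((P[m][:,:2]*1000).astype(np.float32)))
    h=zone&(P[...,2]>.08)&(P[...,2]<.088)
    q=P[h]; k=q[:,1]>q[:,1].mean()
    for kk in(k,~k): print(' top',cv2.minAreaRect((q[kk][:,:2]*1000).astype(np.float32)),q[kk].mean(0),q[kk].min(0),q[kk].max(0))
    v=zone&(P[...,2]>.049)&(P[...,2]<.0545); print(' floorish',v.sum())
E
```

```text
top (array([ 0.4777, -0.2504,  0.0349,  0.05  ]), (np.float64(-0.027172300705887432), np.float64(0.02717230070588745)), (np.float64(-0.06617976784456402), np.float64(0.0675111208575628)), np.float64(0.0008165370271548842))
base 1422 ((532.9850463867188, 228.13885498046875), (120.10572052001953, 148.67481994628906), 5.843948841094971)
 top ((530.454345703125, 274.66180419921875), (48.20825958251953, 12.215731620788574), 7.607722759246826) [0.5333 0.2747 0.084 ] [0.506  0.2676 0.0804] [0.5552 0.2829 0.0874]
 top ((539.9044189453125, 183.9533233642578), (48.22051239013672, 12.256863594055176), 3.424889326095581) [0.5421 0.1832 0.0839] [0.5157 0.1765 0.0801] [0.5643 0.1912 0.0864]
 floorish 30
scene (array([ 0.4784, -0.2603,  0.0255,  0.05  ]), (np.float64(-0.03487440897181449), np.float64(0.03487440897181453)), (np.float64(-0.06133529070445022), np.float64(0.07345942121303763)), np.float64(0.005527108502404666))
base 1319 ((534.8582153320312, 226.2489013671875), (120.87093353271484, 149.76614379882812), 5.869730472564697)
 top ((531.7177124023438, 271.8301696777344), (48.580169677734375, 11.638795852661133), 6.101959228515625) [0.5329 0.2724 0.0829] [0.5071 0.2643 0.0803] [0.5557 0.2801 0.084 ]
 top ((541.047119140625, 180.33425903320312), (48.57832717895508, 11.987374305725098), 7.519748210906982) [0.5426 0.1809 0.0829] [0.5166 0.1721 0.0801] [0.5651 0.1884 0.0843]
 floorish 40
```

```bash
cat >> h.py <<'E'
from scipy.spatial.transform import Rotation as Ro
np.set_printoptions(precision=4,suppress=True)
def rel(pos,yaw,base=None):
    s=robot.state();R=Ro.from_quat(s['tcp_rot']) if base is None else base[1];p=s['ee_pos'] if base is None else base[0]
    best=None
    for y in(yaw,yaw+np.pi):
        Y=np.array([np.cos(y),np.sin(y),0]);Z=np.array([0,0,-1]);X=np.cross(Y,Z)
        G=Ro.from_matrix(np.stack([X,Y,Z],1));w=(R.inv()*G).as_rotvec()
        if best is None or np.linalg.norm(w)<np.linalg.norm(best[1]): best=(R.inv().apply(np.array(pos)-p),w,G)
    print(best[0],best[1]); return np.array(pos),best[2]
E
python3 - <<'E'
from h import *
rel([.45,.25,.22],.035)
b=rel([.45,.25,.22],.035)
rel([.4778,-.2504,.22],.035)
rel([.4778,-.2504,.16],.035)
E
```

```text
[-0.3735 -0.3208  0.017 ] [0.    0.    1.284]
[-0.3735 -0.3208  0.017 ] [0.    0.    1.284]
[-0.5251 -0.7984  0.017 ] [0.    0.    1.284]
[-0.5251 -0.7984  0.077 ] [0.    0.    1.284]
```

Call:
jog_arm([
  [[1,-0.3735,-0.3208,0.017,0,0,1.284],[1,-0.3735,-0.3208,0.017,0,0,1.284],[1,-0.3735,-0.3208,0.017,0,0,1.284],[1,-0.3735,-0.3208,0.017,0,0,1.284],[1,-0.3735,-0.3208,0.017,0,0,1.284],[1,-0.3735,-0.3208,0.017,0,0,1.284],[1,-0.3735,-0.3208,0.017,0,0,1.284],[1,-0.3735,-0.3208,0.017,0,0,1.284],[1,-0.5251,-0.7984,0.017,0,0,1.284],[1,-0.5251,-0.7984,0.017,0,0,1.284],[1,-0.5251,-0.7984,0.017,0,0,1.284],[1,-0.5251,-0.7984,0.017,0,0,1.284]],
], newtons=30)

```text
clock: 2.1
ee_pos: [0.4248, 0.126, 0.2225]
tcp_rot: [0.694, 0.72, 0.0, 0.0]
ft_force: [0.4, -0.9, -0.3]
grip_width: 0.0881
grasp_force: 0.0
```

Run:
```python
from h import *
rel([.4778,-.2504,.14],.035)
```

```text
[-0.378   0.0396  0.0824] [ 0.0011 -0.0002  0.0004]
```

Call:
jog_arm([
  [[1,-0.37,0.04,0.06,0,0,0],[1,-0.37,0.04,0.06,0,0,0],[1,-0.37,0.04,0.06,0,0,0],[1,-0.37,0.04,0.06,0,0,0],[1,-0.37,0.04,0.06,0,0,0],[1,-0.37,0.04,0.06,0,0,0],[1,-0.37,0.04,0.06,0,0,0],[1,-0.37,0.04,0.08,0,0,0],[1,-0.37,0.04,0.08,0,0,0],[1,-0.37,0.04,0.08,0,0,0],[1,-0.37,0.04,0.08,0,0,0],[1,-0.37,0.04,0.08,0,0,0]],
])

```text
clock: 3.3
ee_pos: [0.4783, -0.2395, 0.1432]
tcp_rot: [0.694, 0.72, 0.0, 0.001]
ft_force: [0.4, 0.8, 0.2]
grip_width: 0.0881
grasp_force: 0.0
```

Run:
```python
from h import *
print(robot.state()['ee_pos'],robot.state()['qvel'])
rel([.4778,-.2504,.053],.035)
f=grab('scene')
K=f['camera_matrix'];T=f['camera_from_world']
c=T[:3,:3]@[.478,-.25,.1]+T[:3,3];u,v=(K@c)[:2]/c[2];u,v=int(u),int(v);print(u,v)
cv2.imwrite('pics/over.png',cv2.resize(f['frame'][max(v-60,0):v+60,max(u-80,0):u+80,::-1],(800,600),interpolation=cv2.INTER_CUBIC))
```

```text
[ 0.4783 -0.2395  0.1432] [ 0.0022 -0.0017 -0.0005  0.0003 -0.0035 -0.0011]
[-0.0108 -0.001   0.0902] [0.0015 0.0006 0.0017]
226 160
```

View pics/over.png

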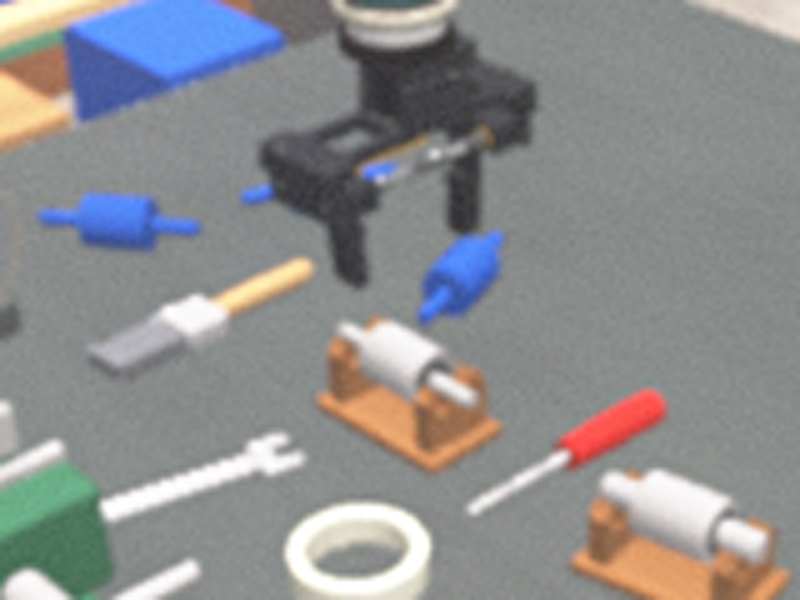

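The open gripper is above the thin-axle roller at (400,355), with its fingers on either side of the drum. Next I descend and grip.

Call:
jog_arm([
  [[1,-0.011,-0.001,0,0.001,0,0.001],[1,-0.011,-0.001,0.03,0.001,0,0.001],[1,-0.011,-0.001,0.06,0.001,0,0.001],[1,-0.011,-0.001,0.08,0.001,0,0.001],[1,-0.011,-0.001,0.09,0.001,0,0.001],[1,-0.011,-0.001,0.09,0.001,0,0.001],[1,-0.011,-0.001,0.09,0.001,0,0.001],[1,-0.011,-0.001,0.09,0.001,0,0.001]],
])

```text
clock: 4.15
ee_pos: [0.4783, -0.2523, 0.0536]
tcp_rot: [0.695, 0.719, -0.0, 0.001]
ft_force: [0.1, 1.0, 0.4]
grip_width: 0.0881
grasp_force: 0.0
```

Call:
jog_arm([
  [[0.3,0,0,0,0,0,0],[0.3,0,0,0,0,0,0],[0.3,0,0,0,0,0,0],[0.3,0,0,0,0,0,0],[0.3,0,0,0,0,0,0],[0.3,0,0,0,0,0,0],[0.3,0,0,0,0,0,0],[0.3,0,0,0,0,0,0]],
])

```text
clock: 4.95
ee_pos: [0.4768, -0.2515, 0.052]
tcp_rot: [0.695, 0.719, -0.001, -0.001]
ft_force: [-1.7, -0.2, 1.1]
grip_width: 0.0418
grasp_force: 29.7
```

Run:
```python
from h import *
s=robot.state();print(s['ft_force'],s['ft_torque'],s['ee_pos'],s['grip_width'],s['grasp_force'])
```

```text
[-1.6887 -0.2473  1.0914] [-0.1514  0.3509  0.0606] [ 0.4768 -0.2515  0.052 ] 0.04184000612313428 29.722438752651215
```

Call:
jog_arm([
  [[0.3,0,0,0,0,0,0],[0.3,0,0,0,0,0,0],[0.3,0,0,0,0,0,0],[0.3,0,0,-0.01,0,0,0],[0.3,0,0,-0.025,0,0,0],[0.3,0,0,-0.05,0,0,0],[0.3,0,0,-0.08,0,0,0],[0.3,0,0,-0.1,0,0,0],[0.3,0,0,-0.1,0,0,0],[0.3,0,0,-0.1,0,0,0]],
], newtons=50)

```text
clock: 5.95
ee_pos: [0.4775, -0.2516, 0.1527]
tcp_rot: [0.695, 0.719, -0.0, 0.0]
ft_force: [0.4, 0.2, -5.0]
grip_width: 0.0412
grasp_force: 49.0
```

Run:
```python
from h import *
s=robot.state();print(s['ft_force'],s['ft_torque'],s['ee_pos'],s['grip_width'],s['grasp_force'],s['clock'])
f=grab('scene');K=f['camera_matrix'];T=f['camera_from_world']
c=T[:3,:3]@[.478,-.25,.15]+T[:3,3];u,v=(K@c)[:2]/c[2];u,v=int(u),int(v);print(u,v)
cv2.imwrite('pics/lift.png',cv2.resize(f['frame'][max(v-45,0):v+45,max(u-60,0):u+60,::-1],(800,600),interpolation=cv2.INTER_CUBIC))
rel([.534,.2275,.155],.102)
```

```text
[ 0.3529  0.156  -4.9978] [-0.0733  0.0881 -0.0126] [ 0.4775 -0.2516  0.1527] 0.04122773383098923 49.02398765087128 5.95
225 147
[ 0.4764  0.0737 -0.0034] [-0.0017 -0.0007 -0.068 ]
```

View pics/lift.png

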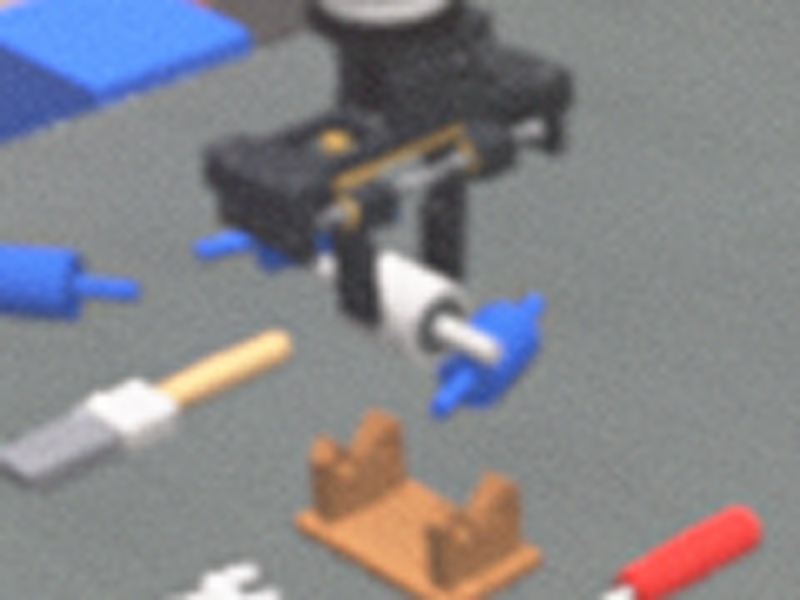

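The roller is held level at about (420,305) and the rack is empty. Now I carry it over the fork.

Call:
jog_arm([
  [[0.3,0.03,0.005,0,0,0,-0.01],[0.3,0.07,0.01,0,0,0,-0.01],[0.3,0.11,0.017,0,0,0,-0.02],[0.3,0.155,0.024,0,0,0,-0.02],[0.3,0.2,0.031,0,0,0,-0.03],[0.3,0.245,0.038,0,0,0,-0.04],[0.3,0.29,0.045,0,0,0,-0.05],[0.3,0.335,0.052,0,0,0,-0.05],[0.3,0.38,0.059,0,0,0,-0.06],[0.3,0.42,0.065,0,0,0,-0.065],[0.3,0.455,0.07,0,0,0,-0.068],[0.3,0.476,0.074,0,0,0,-0.068]],
])

```text
clock: 7.2
ee_pos: [0.5334, 0.2291, 0.1497]
tcp_rot: [0.669, 0.743, -0.002, -0.001]
ft_force: [0.3, -0.4, -3.3]
grip_width: 0.0408
grasp_force: 49.0
```

Call:
jog_arm([
  [[0.3,0,0,0,0,0,0],[0.3,0,0,0,0,0,0],[0.3,0,0,0,0,0,0]],
])

```text
clock: 7.5
ee_pos: [0.534, 0.2255, 0.1506]
tcp_rot: [0.67, 0.742, -0.002, -0.001]
ft_force: [-0.0, 0.0, -3.1]
grip_width: 0.041
grasp_force: 49.0
```

Run:
```python
from h import *
s=robot.state();print(s['ft_force'],s['ft_torque'],s['ee_pos'],s['grip_width'],s['clock'])
rel([.534,.2275,.155],.102)
for n in('top','scene'):
    fs=[robot.grab_frame(n) for _ in range(5)]
    f=dict(fs[0]);z=np.array([x['range_z'] for x in fs]);f['range_z']=np.median(z,0)
    np.savez(n+'2.npz',**f)
    P=pts(f);e=s['ee_pos']
    w=P-e;Y=np.array([np.cos(.102),np.sin(.102)]);X=np.array([-Y[1],Y[0]])
    a=w[...,:2]@X;b=w[...,:2]@Y
    m=(abs(b)<.02)&(abs(w[...,2]+.003)<.02)&(abs(a)>.034)&(abs(a)<.08)&(f['range_z']>0)
    q=np.c_[a[m],b[m],w[m][:,2]+e[2]]
    print(n,m.sum())
    for sg in(1,-1):
        k=q[:,0]*sg>0
        if k.sum()>3:
            qq=q[k];print(' end',sg,k.sum(),'along',qq[:,0].min(),qq[:,0].max(),'b',np.percentile(qq[:,1],[2,50,98]),'z',np.percentile(qq[:,2],[2,50,98]))
```

```text
[-0.0437  0.0136 -3.0653] [-0.0559  0.1533  0.043 ] [0.534  0.2255 0.1506] 0.040973088794552484 7.5
[ 0.002   0.0002 -0.0044] [-0.0037  0.001  -0.0005]
top 52
 end -1 52 along -0.06757161251520893 -0.03406243578613428 b [-0.0044 -0.0001  0.0057] z [0.1506 0.1537 0.1567]
scene 62
 end 1 62 along 0.03502101277503839 0.0663559267706712 b [-0.0008  0.0063  0.0085] z [0.1449 0.1521 0.1551]
```

Run:
```python
from h import *
e=robot.state()['ee_pos'];yaw=.102
Y=np.array([np.cos(yaw),np.sin(yaw)]);X=np.array([-Y[1],Y[0]])
for n,fk in(('top',(.533,.2281)),('scene',(.5349,.2262))):
    f=dict(np.load(n+'2.npz'));P=pts(f);w=P[...,:2]-np.array(fk)
    a=w@X;b=w@Y;z=P[...,2]
    m=(abs(b)<.022)&(abs(z-.1476)<.016)&(abs(a)>.036)&(abs(a)<.066)&(f['range_z']>0)
    q=np.c_[a[m],b[m],z[m]]
    r=least_squares(lambda v:np.hypot(q[:,1]-v[0],q[:,2]-v[1])-.006,[0,.148],loss='soft_l1',f_scale=.001).x
    m2=(abs(b)<.03)&(abs(z-.1476)<.03)&(abs(a)>.036)&(abs(a)<.08)&(f['range_z']>0)
    print(n,'axle fork-x',r[0],'z',r[1],'end a',a[m2].min(),a[m2].max(), 'axle slope', np.polyfit(q[:,0],q[:,1],1)[0],np.polyfit(q[:,0],q[:,2],1)[0])
    print('tcp fork',(e[:2]-fk)@Y,(e[:2]-fk)@X)
```

```text
top axle fork-x 0.0017562894401705398 z 0.14895206653232598 end a -0.07022908786736097 -0.036719911138286314 axle slope 0.06083891300970492 0.005983357733694528
tcp fork 0.0018626276148606 -0.0018118945693706124
scene axle fork-x 0.0009711353231212742 z 0.14840170298492864 end a 0.03615775312870209 0.06578204031037196 axle slope -0.04929557677573328 -0.057504576300064225
tcp fork 0.00016596697414674786 0.0002716943224822049
```

Call:
jog_arm([
  [[0.3,0.002,-0.0013,0,-0.0035,0.001,0],[0.3,0.002,-0.0013,0.015,-0.0035,0.001,0],[0.3,0.002,-0.0013,0.03,-0.0035,0.001,0],[0.3,0.002,-0.0013,0.045,-0.0035,0.001,0],[0.3,0.002,-0.0013,0.055,-0.0035,0.001,0],[0.3,0.002,-0.0013,0.055,-0.0035,0.001,0],[0.3,0.002,-0.0013,0.055,-0.0035,0.001,0],[0.3,0.002,-0.0013,0.055,-0.0035,0.001,0]],
])

```text
clock: 8.8
ee_pos: [0.5341, 0.2288, 0.0976]
tcp_rot: [0.67, 0.742, 0.002, 0.001]
ft_force: [-0.6, 0.1, -4.0]
grip_width: 0.0409
grasp_force: 49.0
```

Run:
```python
from h import *
s=robot.state();print(s['ft_force'],s['ft_torque'],s['ee_pos'],s['grip_width'],s['clock'])
rel(s['ee_pos'],.102)
f=grab('top');g=grab('scene')
def crop(f,h,w):
    K=f['camera_matrix'];T=f['camera_from_world'];c=T[:3,:3]@[.534,.2275,.07]+T[:3,3];u,v=(K@c)[:2]/c[2];u,v=int(u),int(v)
    return cv2.resize(f['frame'][v-h:v+h,u-w:u+w,::-1],(400,400),interpolation=cv2.INTER_CUBIC)
cv2.imwrite('pics/pre.png',np.hstack([crop(f,30,30),crop(g,30,30)]))
```

```text
[-0.5816  0.1084 -3.9904] [-0.0536  0.0275 -0.0467] [0.5341 0.2288 0.0976] 0.04094390159870658 8.8
[0. 0. 0.] [ 0.0037 -0.0014 -0.    ]
```

View pics/pre.png

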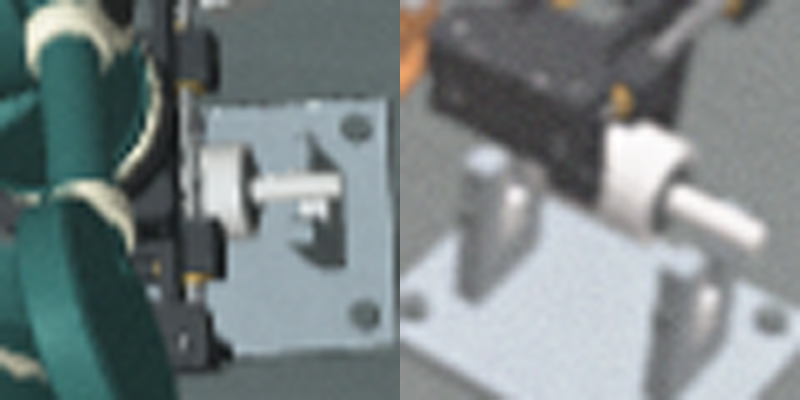

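The left view shows the near axle end at (300,185), above its slot and in line with it. The right view shows the far end at (720,215), short of the far slot in this perspective but above it. I lower in small steps and watch the force.

Call:
jog_arm([
  [[0.3,0,-0.0005,0.004,0,-0.001,0],[0.3,0,-0.0005,0.008,0,-0.001,0],[0.3,0,-0.0005,0.012,0,-0.001,0],[0.3,0,-0.0005,0.015,0,-0.001,0],[0.3,0,-0.0005,0.015,0,-0.001,0],[0.3,0,-0.0005,0.015,0,-0.001,0]],
])

```text
clock: 9.5
ee_pos: [0.5328, 0.2285, 0.0818]
tcp_rot: [0.67, 0.742, 0.001, 0.001]
ft_force: [-0.3, 0.1, -2.9]
grip_width: 0.0412
grasp_force: 49.0
```

Call:
jog_arm([
  [[0.3,0,0,0.002,0,0,0],[0.3,0,0,0.004,0,0,0],[0.3,0,0,0.005,0,0,0],[0.3,0,0,0.005,0,0,0]],
])

```text
clock: 9.9
ee_pos: [0.5327, 0.2285, 0.0768]
tcp_rot: [0.67, 0.742, 0.001, 0.001]
ft_force: [0.6, 0.9, -3.4]
grip_width: 0.0413
grasp_force: 49.0
```

Run:
```python
from h import *
s=robot.state();print(s['ft_force'],s['ft_torque'],s['ee_pos'],s['grip_width'],s['clock'])
rel([.534,.2275,.06],.102)
```

```text
[ 0.6197  0.8899 -3.364 ] [-0.0611  0.059  -0.0225] [0.5327 0.2285 0.0768] 0.04126276920459177 9.9
[-0.0011  0.0011  0.0168] [ 0.002  0.    -0.   ]
```

Call:
jog_arm([
  [[0.3,0,0,0.001,0,0,0],[0.3,0,0,0.002,0,0,0],[0.3,0,0,0.003,0,0,0],[0.3,0,0,0.004,0,0,0],[0.3,0,0,0.004,0,0,0]],
])

```text
clock: 10.4
ee_pos: [0.5324, 0.2284, 0.0728]
tcp_rot: [0.67, 0.742, 0.001, 0.001]
ft_force: [-0.8, 0.1, -3.4]
grip_width: 0.041
grasp_force: 49.1
```

Call:
jog_arm([
  [[0.3,0,0,0.001,0,0,0],[0.3,0,0,0.002,0,0,0],[0.3,0,0,0.003,0,0,0]],
])

```text
clock: 10.7
ee_pos: [0.5324, 0.2285, 0.0702]
tcp_rot: [0.67, 0.742, 0.001, 0.0]
ft_force: [-5.8, -0.6, 1.2]
grip_width: 0.0409
grasp_force: 49.5
```

Run:
```python
from h import *
s=robot.state();print(s['ft_force'],s['ft_torque'],s['ee_pos'],s['grip_width'],s['clock'])
rel([.534,.2275,.06],.102)
```

```text
[-5.7979 -0.5537  1.1605] [-0.1844  0.916  -0.09  ] [0.5324 0.2285 0.0702] 0.04089190291215654 10.7
[-0.0011  0.0015  0.0102] [ 0.0014 -0.     -0.0001]
```

Call:
jog_arm([
  [[0.3,0,0,0.0007,0,0,0],[0.3,0,0,0.0014,0,0,0],[0.3,0,0,0.0021,0,0,0],[0.3,0,0,0.0028,0,0,0]],
])

```text
clock: 11.1
ee_pos: [0.5324, 0.2285, 0.0673]
tcp_rot: [0.67, 0.742, 0.001, 0.0]
ft_force: [-5.3, -1.1, 1.9]
grip_width: 0.0412
grasp_force: 49.5
```

Call:
jog_arm([
  [[0.3,0,0,0.0007,0,0,0],[0.3,0,0,0.0014,0,0,0],[0.3,0,0,0.002,0,0,0]],
])

```text
clock: 11.4
ee_pos: [0.5323, 0.2285, 0.065]
tcp_rot: [0.67, 0.742, 0.0, 0.0]
ft_force: [-5.0, -0.0, 0.5]
grip_width: 0.0411
grasp_force: 49.4
```

Run:
```python
from h import *
s=robot.state();print(s['ft_force'],s['ft_torque'],s['ee_pos'],s['grip_width'],s['clock'])
rel([.534,.2275,.06],.102)
```

```text
[-4.9568 -0.0153  0.5   ] [-0.0864  0.923  -0.069 ] [0.5323 0.2285 0.065 ] 0.041102466557845566 11.4
[-0.0011  0.0015  0.005 ] [ 0.0013 -0.     -0.0001]
```

Call:
jog_arm([
  [[0.3,0,0,0.0005,0,0,0],[0.3,0,0,0.001,0,0,0],[0.3,0,0,0.0015,0,0,0],[0.3,0,0,0.0015,0,0,0]],
])

```text
clock: 11.8
ee_pos: [0.5324, 0.2284, 0.0633]
tcp_rot: [0.67, 0.742, 0.0, 0.0]
ft_force: [-4.8, -0.4, -0.9]
grip_width: 0.0409
grasp_force: 49.3
```

Call:
jog_arm([
  [[0.3,0,0,0.0003,0,0,0],[0.3,0,0,0.0006,0,0,0],[0.3,0,0,0.0008,0,0,0]],
])

```text
clock: 12.1
ee_pos: [0.5324, 0.2284, 0.0626]
tcp_rot: [0.67, 0.742, 0.0, 0.0]
ft_force: [-5.4, -0.7, -0.4]
grip_width: 0.0408
grasp_force: 49.4
```

Call:
jog_arm([
  [[0.3,0,0,0.0003,0,0,0],[0.3,0,0,0.0006,0,0,0],[0.3,0,0,0.0008,0,0,0]],
])

```text
clock: 12.4
ee_pos: [0.5324, 0.2284, 0.0618]
tcp_rot: [0.67, 0.742, 0.0, 0.0]
ft_force: [-4.6, -1.4, 0.1]
grip_width: 0.0413
grasp_force: 49.4
```

Call:
jog_arm([
  [[0.3,0,0,0.0003,0,0,0],[0.3,0,0,0.0006,0,0,0],[0.3,0,0,0.0008,0,0,0]],
])

```text
clock: 12.7
ee_pos: [0.5324, 0.2284, 0.061]
tcp_rot: [0.67, 0.742, 0.0, 0.0]
ft_force: [-5.1, -0.2, 0.0]
grip_width: 0.0409
grasp_force: 49.3
```

Call:
jog_arm([
  [[0.3,0,0,0.0003,0,0,0],[0.3,0,0,0.0006,0,0,0],[0.3,0,0,0.0008,0,0,0]],
])

```text
clock: 13.0
ee_pos: [0.5324, 0.2284, 0.0605]
tcp_rot: [0.67, 0.742, 0.0, 0.0]
ft_force: [-5.9, -0.9, 2.2]
grip_width: 0.0412
grasp_force: 49.5
```

Call:
jog_arm([
  [[0.3,0,0,0.0002,0,0,0],[0.3,0,0,0.0003,0,0,0]],
])

```text
clock: 13.2
ee_pos: [0.5324, 0.2284, 0.0604]
tcp_rot: [0.67, 0.742, 0.0, 0.0]
ft_force: [-6.6, -1.1, 4.3]
grip_width: 0.0407
grasp_force: 49.6
```

Run:
```python
from h import *
s=robot.state();print(s['ft_force'],s['ft_torque'],s['ee_pos'],s['tcp_rot'],s['clock'])
```

```text
[-6.5522 -1.0968  4.2838] [-0.2473  1.1602 -0.073 ] [0.5324 0.2284 0.0604] [0.6701 0.7422 0.0004 0.0004] 13.2
```

Call:
jog_arm([
  [[0.3,0,0,0.0002,0,0,0],[0.3,0,0,0.0004,0,0,0],[0.3,0,0,0.0005,0,0,0],[0.3,0,0,0.0005,0,0,0]],
])

```text
clock: 13.6
ee_pos: [0.5324, 0.2284, 0.0604]
tcp_rot: [0.67, 0.742, 0.0, 0.0]
ft_force: [-6.5, -1.1, 4.4]
grip_width: 0.0407
grasp_force: 49.8
```

```bash
cat > st.py <<'E'
from h import *
s=robot.state();F=s['ft_force'];T=s['ft_torque']
print(F,T,s['ee_pos'],s['tcp_rot'],s['clock'],s['grip_width'])
# imbalance moment about fork x, lever fit from Ty/Fx
c,n=np.cos(.102),np.sin(.102); print('Mx fork',c*T[0]+n*T[1],'Fy fork',-n*F[0]+c*F[1])
E
python3 st.py
```

```text
[-6.476  -1.1145  4.4269] [-0.2957  1.3629 -0.0369] [0.5324 0.2284 0.0604] [0.6701 0.7423 0.0004 0.0005] 13.6 0.04067820151142412
Mx fork -0.15535347564068774 Fy fork -0.4492926412979653
```

Call:
jog_arm([
  [[0.3,0,0,0.0002,0,0,0],[0.3,0,0,0.0004,0,0,0],[0.3,0,0,0.0005,0,0,0],[0.3,0,0,0.0005,0,0,0]],
])

```text
clock: 14.0
ee_pos: [0.5324, 0.2284, 0.0603]
tcp_rot: [0.67, 0.742, 0.0, 0.0]
ft_force: [-9.3, -2.7, 9.2]
grip_width: 0.0411
grasp_force: 50.0
```

```bash
python3 st.py
```

```text
[-9.3279 -2.6532  9.2168] [-0.3519  1.5089 -0.0276] [0.5324 0.2284 0.0603] [0.6701 0.7423 0.0004 0.0005] 14.0 0.04105553011351043
Mx fork -0.19645446000391964 Fy fork -1.6896246664579206
```

Call:
jog_arm([
  [[0.3,0,-0.0002,0.0003,0,0,0],[0.3,0,-0.0003,0.0005,0,0,0],[0.3,0,-0.0004,0.0007,0,0,0],[0.3,0,-0.0004,0.0007,0,0,0]],
])

```text
clock: 14.4
ee_pos: [0.5325, 0.2284, 0.0603]
tcp_rot: [0.67, 0.742, 0.001, 0.001]
ft_force: [-9.1, -2.1, 11.1]
grip_width: 0.0412
grasp_force: 50.3
```

```bash
cat > st.py <<'E'
from h import *
A=[]
for i in range(8):
    robot.grab_frame('scene');s=robot.state();A.append(np.r_[s['ft_force'],s['ft_torque']])
A=np.array(A);print(A[:,2]);F,T=A.mean(0)[:3],A.mean(0)[3:]
print(F,T,s['ee_pos'],s['tcp_rot'],s['clock'],s['grip_width'])
c,n=np.cos(.102),np.sin(.102);fy=-n*F[0]+c*F[1];print('Fx fork',c*F[0]+n*F[1],'Fy',fy,'imbalance M',c*T[0]+n*T[1]-.175*fy)
E
python3 st.py
```

```text
[11.0464 11.2976 10.6106 10.7132 11.831  11.8229 11.5343 11.2863]
[-9.3583 -2.0866 11.2678] [-0.4587  1.6409 -0.0582] [0.5324 0.2285 0.0603] [0.6701 0.7423 0.0007 0.0007] 14.8 0.04080942712167928
Fx fork -9.522155651281603 Fy -1.1228847876991481 imbalance M -0.09271413983166404
```

Call:
jog_arm([
  [[0.3,0,-0.0003,0.0003,0,0,0],[0.3,0,-0.0006,0.0006,0,0,0],[0.3,0,-0.0008,0.0009,0,0,0],[0.3,0,-0.001,0.0012,0,0,0],[0.3,0,-0.001,0.0012,0,0,0]],
])

```text
clock: 15.3
ee_pos: [0.5324, 0.2285, 0.0602]
tcp_rot: [0.67, 0.742, 0.001, 0.001]
ft_force: [-9.4, -2.8, 15.6]
grip_width: 0.0412
grasp_force: 50.6
```

```bash
python3 st.py
```

```text
[15.3866 15.1716 16.2066 16.2184 14.9701 15.224  15.4026 16.2901]
[-9.2382 -3.0671 15.6088] [-0.5887  1.65   -0.0767] [0.5324 0.2285 0.0601] [0.6701 0.7423 0.0015 0.0013] 15.7 0.041025276704278774
Fx fork -9.50250463820743 Fy -2.1104865233400507 imbalance M -0.048271153450790694
```

Call:
jog_arm([
  [[0.3,-0.0001,-0.0003,0.0003,0,0,0],[0.3,-0.0002,-0.0006,0.0006,0,0,0],[0.3,-0.0003,-0.0008,0.0009,0,0,0],[0.3,-0.0004,-0.001,0.0012,0,0,0],[0.3,-0.0004,-0.001,0.0012,0,0,0]],
])

```text
clock: 16.2
ee_pos: [0.5324, 0.2285, 0.0601]
tcp_rot: [0.67, 0.742, 0.002, 0.002]
ft_force: [-9.5, -2.4, 18.8]
grip_width: 0.0414
grasp_force: 50.9
```

```bash
python3 st.py
```

```text
[20.0273 19.4706 19.5072 19.9961 19.5381 18.887  19.6908 19.23  ]
[-9.7442 -3.1852 19.5434] [-0.5647  1.7142 -0.078 ] [0.5324 0.2285 0.0601] [0.6701 0.7423 0.0025 0.0017] 16.6 0.04101909078158265
Fx fork -10.017880910245239 Fy -2.1764225318198305 imbalance M -0.006312953303596713
```

Call:
jog_arm([
  [[0.3,-0.0001,-0.0003,0.0003,0,0,0],[0.3,-0.0002,-0.0006,0.0006,0,0,0],[0.3,-0.0003,-0.0008,0.0009,0,0,0],[0.3,-0.0003,-0.001,0.0012,0,0,0],[0.3,-0.0003,-0.001,0.0012,0,0,0]],
])

```text
clock: 17.1
ee_pos: [0.5324, 0.2285, 0.0601]
tcp_rot: [0.67, 0.742, 0.003, 0.002]
ft_force: [-10.0, -2.7, 23.8]
grip_width: 0.0412
grasp_force: 51.2
```

```bash
python3 st.py
```

```text
[22.5398 22.4023 23.1729 23.4906 23.6603 24.0034 23.396  23.6117]
[-10.4063  -2.8808  23.2846] [-0.5551  1.7746 -0.0581] [0.5325 0.2285 0.0601] [0.6701 0.7423 0.0034 0.0022] 17.5 0.04078206082655014
Fx fork -10.645543673249504 Fy -1.8061795867322452 imbalance M -0.05543879452799788
```

Call:
jog_arm([
  [[0.3,0,0,-0.001,0,0,0],[0.3,0,0,-0.002,0,0,0],[0.3,0,0,-0.003,0,0,0],[0.3,0,0,-0.004,0,0,0],[0.3,0,0,-0.0045,0,0,0],[0.3,0,0,-0.0045,0,0,0]],
])

```text
clock: 18.1
ee_pos: [0.5322, 0.2284, 0.0604]
tcp_rot: [0.67, 0.742, 0.003, 0.002]
ft_force: [3.6, 3.7, 0.3]
grip_width: 0.0409
grasp_force: 49.4
```

```bash
python3 st.py
```

```text
[ 0.5044  0.0757  1.0424 -0.5281  0.0353  0.5416  0.6782 -0.2882]
[4.6331 3.0551 0.2577] [ 0.3948 -0.7999 -0.114 ] [0.5321 0.2283 0.0604] [0.6702 0.7422 0.0033 0.002 ] 18.5 0.041243442620857315
Fx fork 4.920062642009773 Fy 2.567439370898765 imbalance M -0.13803676336959186
```

Call:
jog_arm([
  [[0.3,0,0.0008,0.0005,0,0,0],[0.3,0,0.0012,0.001,0,0,0],[0.3,0,0.0012,0.0012,0,0,0],[0.3,0,0.0012,0.0012,0,0,0]],
])

```text
clock: 18.9
ee_pos: [0.5322, 0.2284, 0.0603]
tcp_rot: [0.67, 0.742, 0.002, 0.001]
ft_force: [-0.6, 2.3, 10.3]
grip_width: 0.0408
grasp_force: 50.2
```

```bash
python3 st.py
```

```text
[10.7267 10.4843  8.953  10.2445 10.7231 10.2744 11.0867 10.9437]
[-0.4978  1.5849 10.4296] [ 0.2079  0.1588 -0.0904] [0.5323 0.2284 0.0603] [0.6702 0.7422 0.0023 0.0013] 19.3 0.040995222991768956
Fx fork -0.33382723145593207 Fy 1.627330574378113 imbalance M -0.061750893793020456
```

Call:
jog_arm([
  [[1,0,0,0,0,0,0],[1,0,0,0,0,0,0],[1,0,0,0,0,0,0],[1,0,0,0,0,0,0],[1,0,0,0,0,0,0],[1,0,0,0,0,0,0],[1,0,0,0,0,0,0],[1,0,0,0,0,0,0]],
])

```text
clock: 20.1
ee_pos: [0.5309, 0.2276, 0.0582]
tcp_rot: [0.67, 0.742, 0.001, 0.001]
ft_force: [-0.7, 0.2, 0.6]
grip_width: 0.0879
grasp_force: 0.0
```

Call:
jog_arm([
  [[1,0,0,-0.01,0,0,0],[1,0,0,-0.03,0,0,0],[1,0,0,-0.07,0,0,0],[1,0,0,-0.11,0,0,0],[1,0,0,-0.15,0,0,0],[1,-0.04,-0.05,-0.18,0,0,0],[1,-0.04,-0.1,-0.18,0,0,0],[1,-0.04,-0.15,-0.18,0,0,0],[1,-0.04,-0.15,-0.18,0,0,0],[1,-0.04,-0.15,-0.18,0,0,0]],
])

```text
clock: 21.1
ee_pos: [0.3835, 0.1721, 0.2389]
tcp_rot: [0.67, 0.742, 0.002, 0.001]
ft_force: [0.8, -0.5, -0.3]
grip_width: 0.0879
grasp_force: 0.0
```

Run:
```python
from h import *
print(robot.state()['ft_force'],robot.state()['ee_pos'])
f=grab('top');g=grab('scene')
def crop(f,h,w):
    K=f['camera_matrix'];T=f['camera_from_world'];c=T[:3,:3]@[.534,.2275,.06]+T[:3,3];u,v=(K@c)[:2]/c[2];u,v=int(u),int(v)
    return cv2.resize(f['frame'][v-h:v+h,u-w:u+w,::-1],(400,400),interpolation=cv2.INTER_CUBIC)
cv2.imwrite('pics/end.png',np.hstack([crop(f,30,30),crop(g,30,30)]))
yaw=.102;Y=np.array([np.cos(yaw),np.sin(yaw)]);X=np.array([-Y[1],Y[0]])
for n,f,fk in(('top',f,(.533,.2281)),('scene',g,(.5349,.2262))):
    P=pts(f);w=P[...,:2]-np.array(fk);a=w@X;b=w@Y;z=P[...,2]
    for lo,hi in((-.026,-.01),(-.01,.01),(.01,.026)):
        m=(abs(b)<.03)&(z>.045)&(a>lo)&(a<hi)&(z<.1);q=np.c_[a[m],b[m],z[m]]
        if m.sum()>8:print(n,lo,m.sum(),least_squares(lambda v:np.hypot(q[:,1]-v[0],q[:,2]-v[1])-.022,[0,.057],loss='soft_l1',f_scale=.001).x)
    m=(abs(b)<.03)&(z>.066)&(z<.1)&(abs(a)<.038);print(n,'drum',np.percentile(a[m],[1,99]))
```

```text
[ 0.7813 -0.4837 -0.3102] [0.3835 0.1721 0.2389]
top -0.026 75 [0.0001 0.0584]
top -0.01 52 [-0.0011  0.0584]
top 0.01 50 [-0.0019  0.0582]
top drum [-0.0316  0.0285]
scene -0.026 86 [-0.0015  0.0568]
scene -0.01 113 [-0.0014  0.0565]
scene 0.01 96 [-0.0015  0.0569]
scene drum [-0.0272  0.0289]
```

View pics/end.png

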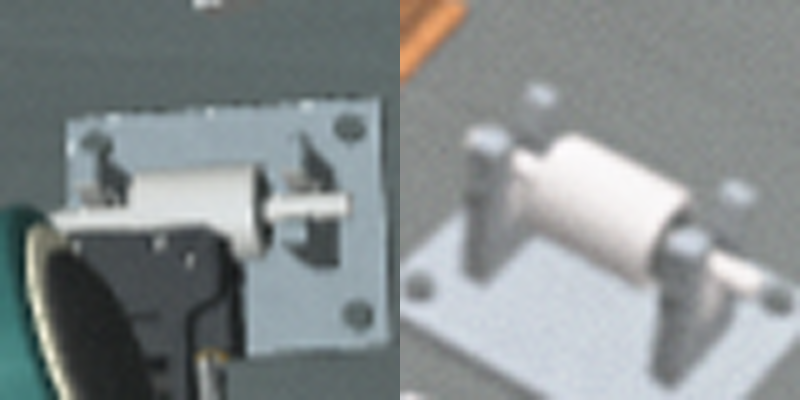

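The roller sits level in both slots, with the drum at (620,210) in the right view. It is central between the cheeks, its axle line is about 57 mm up, and the gripper is clear of it. I hand in.

```bash
python3 -c "
from station import robot
print(robot.close_job())"
```

```text
the job is handed in; nothing more can be done
None
```

The thin-axle roller is seated level in the fork and released. While held, it was pressed down at about 23 N in total, roughly 12 N per end judging from the wrist force and moment, and the job is handed in; no verdict was returned.

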